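# Clip a snap hook onto the display eye

### The arm

A 6-joint arm with a two-finger parallel gripper is mounted at the origin on the work surface. World frame = base frame: x ahead of the robot, y to its left, z up, the work surface at z = 0. Lengths are in m, angles in rad, forces in N, time in s.
With the tool pointing down it reaches from about 0.275 to 0.775 m from the base axis. Payload 14.6 kg.
Tool frame: the origin (TCP) lies midway between the tips of the shut fingers; the grasp point (between the pads) lies behind it (arm.grip_depth is the z of the grasp point in the tool frame, in m); z points along the fingers, y is the line along which they close (so a half turn about z gives the same grasp; the last joint's range is limited). The gripper opens to 85 mm and grips with 20 to 120 N. Pads are 22 mm wide; open, the fingers measure 114 mm over their backs; the gripper's body (76 mm by 85 mm) begins 54 mm behind the grasp point. The pads swing forward as they close: fully open they stand 13 mm farther back than shut.
Start: joints at [0.957, 0.263, -0.048, 1.259, 0, 1.415], TCP at [0.233, 0.471, 0.231] pointing down, gripper open.
Joint ranges: [-2.65, 2.65], [-0.89, 1.7], [-1.18, 1.37], [-2.13, 2.11], [-1.35, 1.29], [-3.14, 3.14]. Speed limits (rad/s): [1.89, 1.89, 2.57, 2.79, 3.14, 3.14].

### API

Orientations are given as a unit quaternion [w, x, y, z].
In Python, from rig import sensors, eyes, arm gives the robot as it stands.
- The arm moves only by the tool move_arm, never from a script. Its argument "plan" is a list of rows, each an object with "dp": the shift along the tool's x, y, z in m, a list of three; "delta_rot": the turn, a rotation vector about the tool's x, y, z in rad, a list of three. A call has 1 to 10 rows; each row shifts and turns the commanded pose from where the row before left it, along the tool's axes as they then stand; what a row does not reach is not made up. A row lasts 1/10 s, in which the tool goes at most 50 mm and 8.59 degrees, less where a joint would pass 70% of its speed; a pose out of reach is approached as far as the arm can. A call is refused whole if a number of a shift passes 0.05 or a number of a turn 0.15, either way. A call with a gripper value outside its range is refused whole. "hand" is the opening, from 0 (shut) to 1 (fully open), set as the call begins (left out, the last holds). The fingers move at their own pace and stop on an object; "squeeze" is the grip in N (left out, the last holds). Time passes only in rows, so rows that do not move let the fingers close. It gives the time, the measured TCP pose, the force, the opening and the grip force at its end, in the units of the state.
- sensors.read_state(): the state, without advancing time (a new reading comes with each control period).
- eyes.snapshot(name): name is "scene" or "top" or "wrist"; returns a dict with "img" (420x560x3 uint8, red, green, blue), "z_map" (420x560 float32, m along the optical axis (not along the pixel's ray), 0 where there is no reading), "fx", "fy", "cx", "cy" (pixels), "k1" (the pictures are not rectified: a ray, as slopes to the right and down, at radius r is drawn at 1 + k1 r^2 times it, then the intrinsics apply), "xyz" and "orientation" of the camera in the world. Camera axes: x right, y up, looking along -z (the intrinsics and any distortion apply to the point x, -y, -z); pixel columns grow to the right and rows downward; lengths in m; the calibration is good to about 2 mm. A picture is of the moment at which its call begins.
- arm.finish_job(): hands the job in; it is judged then, once.
The state is a dict: "time": time; "q": joint angles; "qvel": joint speeds; "joint_efforts": joint torques, N m; "eef_pos": TCP position; "tcp_rot": TCP orientation; "force": force on the tool from outside, world axes, zero at the start; "torque": the same for the moment, N m; "grip_width": finger opening in m; "grip_force": force on a finger pad.
Only numpy, scipy, OpenCV 4.12 (cv2) and the standard library are available. Lean on these libraries where they do the work, as an engineer would, in place of code of your own. Each camera call takes 0.05 s, during which the arm holds its last target. There are 200 camera calls.

### The job

Take the copper snap hook with the brass tag out of the wooden slot rack and press its sprung gate against the front bar of the display stand's dark steel eye until the bar has slipped in and the gate has snapped shut behind it. Still holding it, test the catch: draw the hook straight back so that the bar pulls on the inside of the shut gate below the nose, steadily with about 8 N for half a second or more, never over 14 N lest it bend. Then lower it to hang by its crook on the bar and let go, never loading hook and eye any way with more than 25 N and leaving everything else where it is.

Things in the scene. Friction and masses are not known exactly. Their poses are not given: they have to be found in the camera images.
- hook_grip (a point): Middle of the snap hook's crown, where to grasp it. The hook (about 150 g) is an upright flat copper frame, 10 mm thick along its y, 142 tall, tag down in a rack slot. Axes: z up, x to the gate side. From this point (mm): crown, a solid round-topped plate, x -20 to 18, z -20 to 16; spine x -20 to -13; nose x 11 to 18, down to z -29; inside space x -13 to 11, z -68 to -20.
- hook_crook (a point): Middle of the crown's underside, where the bar finally bears: 20 mm below hook_grip, same axes.
- hook_tag (a point): Middle of the lower end of the hook's brass tag, 126 mm below hook_grip. The tag is 26 (x) by 6 (y) by 40 mm tall; its lowest 22 mm stand in the slot with 1 mm play each side: lift straight up.
- gate_tip (a point): Tip of the hook's steel gate, just under the nose; when shut at x 14, z -31 mm from hook_grip. The gate is 38 mm long, 5 mm thick, hinged at its lower end (x 14, z -69 mm). A bar pushed against it 2 to 8 mm below the tip slips past the tip after 13 to 24 mm of travel; lower down it meets the spine first and must then be slid up along the gate by lowering the hook.
- gate (a joint): Angle of the sprung gate: 0 = shut, grows as its tip swings inwards (to the hook's -x), up to 0.8 rad; it cannot swing outwards. The spring closes it with 0.05 N m when shut, 0.12 N m at 0.6 rad: pushed about 5 mm below the tip, some 1.5 to 4 N.
- eye: Dark steel eye on a fixed wooden stand: level D-shaped loop of 6 mm round bar, 135 mm above the table. Origin on the centreline of its straight front bar (44 mm along y), mid-length. x points to the post (top 5 mm above the bar, 50 mm or more behind it); hole 35 mm in x, 38 in y. Push the hook on in +x, its x along the eye's. The eye slides in x with 3 N of friction, 10 to 20 mm between hard stops, and starts anywhere.
- rack: Light wooden rack fixed on the table, 80 (x) by 180 (y) by 30 mm, with two 8 mm rims on top; origin under its centre. Three slots 55 mm apart along y, 22 mm deep, hold the hook and two plain tags, in any order. The hook's axes are parallel to the rack's.
- tag_a: Plain steel tag, 26 by 6 by 62 mm, upright in a slot of the rack; leave alone. Origin at the middle of its lower end.
- tag_b: Plain brass tag of the same size in another slot; leave alone. Origin at the middle of its lower end.
- hammer: Hammer lying at the back, 260 mm long; leave alone.
- brush: Brush lying on the right, 200 mm long; leave alone.
- driver: Wood-handled screwdriver lying on the black mat at the left, 200 mm; leave alone.
- jar: Closed jar, 60 mm across, 95 mm tall, at the right; leave alone.
- pot: White cup, 70 mm across, 75 mm tall, at the left; leave alone.
Mind the look-alikes: they are no part of the job. Of the things that look like the part that bears hook_grip, the smaller one is meant.

How it is judged:
On the way, in this order (a step that is already met when the one before it is completed fails the run):
1. the hook is lifted out of the rack (z of hook_grip in the frame of rack above 0.165 m), for 0.1 s.
2. the eye's bar is inside the hook and the gate has shut behind it (x of eye in the frame of hook_grip between -0.015 and 0.0105 m and y of eye in the frame of hook_grip between -0.022 and 0.022 m and z of eye in the frame of hook_grip between -0.07 and -0.018 m and value of joint gate below 0.06 rad), for 0.1 s.
3. pull test: the bar pulls on the inside of the shut gate, 5 to 11 N, for 0.5 s (all of step 2 and x of eye in the frame of hook_grip above 0.004 m and z of eye in the frame of hook_grip below -0.03 m and contact force between hook and eye between 5 and 11 N), for 0.5 s.
At the end, for the whole second after the job is handed in: The hook hangs at rest from the eye's bar by its crook (bar within 11 mm below the crook, between spine and gate), within 0.3 rad of upright, with its gate shut (under 0.06 rad) (all of step 2 and z of eye in the frame of hook_grip above -0.031 m and angle between hook_grip's own z axis and vertical below 0.3 rad and linear speed of hook below 0.03 m/s and angular speed of hook below 0.5 rad/s and contact force between hook and eye above 0.5 N); the robot touches nothing.
It fails at once if hook and eye loaded against each other with more than 25 N (contact force between hook and eye above 25 N).
It fails at once if the shut gate was pulled with more than 14 N (x of eye in the frame of hook_grip between 0.004 and 0.015 m and z of eye in the frame of hook_grip below -0.03 m and contact force between hook and eye above 14 N).
It fails at once if another thing (tags, hammer, brush, screwdriver, jar, cup) was moved by more than 20 mm (distance of any of tag_a, tag_b, hammer, brush, driver, jar, pot from where it was at the start of the episode above 0.02 m).
It also fails if it takes over 72 s, if anything falls off the work surface, if the arm or the gripper's body presses on something with over 40 N, if the wrist force passes 120 N, or if a joint passes its speed limit or range.

## Working session

There is one attempt and no reset: what is moved stays moved. The work goes in short steps, Python scripts to look and compute and a tool call to move; the robot and the scene stay as the last step left them, time stands still between calls to the robot, and variables do not carry over. Pictures are saved under pics/ and viewed, at most 12 in all, crops included, and the job is handed in when it is done.

Besides the shell and the picture viewer there is one more tool, called after "Call:" by a JSON object that holds its "method" and its "body". move_arm: Moves the arm, as the interface text tells. Its arguments: {"type":"object","properties":{"plan":{"type":"array","items":{"type":"object","properties":{"dp":{"type":"array","items":{"type":"number"}},"delta_rot":{"type":"array","items":{"type":"number"}}}}},"hand":{"type":"number"},"squeeze":{"type":"number"}},"required":["plan"]}

```bash
mkdir -p pics; cat > h.py <<'E'
import numpy as np, cv2
from scipy.spatial.transform import Rotation as R
from rig import sensors, eyes, arm
def rot(q): return R.from_quat([q[1],q[2],q[3],q[0]])
def snap(n,save=None):
    s=eyes.snapshot(n); np.savez('/tmp/%s.npz'%n,**s)
    if save: cv2.imwrite('pics/'+save,s['img'][:,:,::-1])
    return s
def load(n): return dict(np.load('/tmp/%s.npz'%n))
def px(s,u,v,d=None,z=None):
    a,b=(u-s['cx'])/s['fx'],(v-s['cy'])/s['fy']
    x,y=a,b
    for _ in range(20):
        f=1+s['k1']*(x*x+y*y); x,y=a/f,b/f
    ray=rot(s['orientation']).apply(np.stack([x,-y,-np.ones_like(x)],-1)); c=s['xyz']
    if z is not None: d=(z-c[2])/ray[...,2]
    return c+ray*np.asarray(d)[...,None]
def cloud(s):
    v,u=np.mgrid[:420,:560].astype(float); return px(s,u,v,s['z_map'])
def proj(s,p):
    c=rot(s['orientation']).inv().apply(np.atleast_2d(p)-s['xyz']); x=c[:,0]/-c[:,2]; y=-c[:,1]/-c[:,2]
    f=1+s['k1']*(x*x+y*y); return np.c_[s['fx']*x*f+s['cx'],s['fy']*y*f+s['cy']]
E
python3 - <<'E'
from h import *
print({k:v for k,v in sensors.read_state().items()}, arm.grip_depth)
for n in('scene','top'):
    s=snap(n,n+'0.png'); print(n,s['xyz'],s['orientation'],s['fx'],s['k1'])
a=cv2.imread('pics/scene0.png');b=cv2.imread('pics/top0.png')
E
```

```text
{'time': 0.0, 'q': array([ 9.56698637e-01,  2.63532155e-01, -4.89047657e-02,  1.25943045e+00,
        2.07492611e-05,  1.41547065e+00]), 'qvel': array([ 4.27772767e-04, -1.31856942e-04, -5.59314554e-04,  9.83071624e-05,
       -1.53098025e-03, -9.51307706e-04]), 'joint_efforts': array([ 3.84706829e-03, -6.37612152e+01,  3.84575844e+01,  1.32707905e-02,
       -1.61537872e-05, -2.11685909e-05]), 'eef_pos': array([0.23234841, 0.47048385, 0.23083213]), 'tcp_rot': array([-2.10593607e-04,  2.27379629e-01,  9.73806047e-01, -4.92485945e-04]), 'force': array([ 0.16852527, -0.36896939,  0.26237152]), 'torque': array([-0.02211039, -0.02947373, -0.00113387]), 'grip_force': 0.0, 'grip_width': 0.08557286378564202} -0.0187
scene [1.19196607 0.23071123 1.08704171] [0.54789477 0.15569755 0.23154462 0.7886423 ] 405.9894286814959 -0.11001290059239285
top [0.3722696  0.00853365 1.60600357] [ 0.70786647  0.060106   -0.06225099 -0.70102578] 459.7804349585743 -0.10875647940956931
```

View pics/scene0.png

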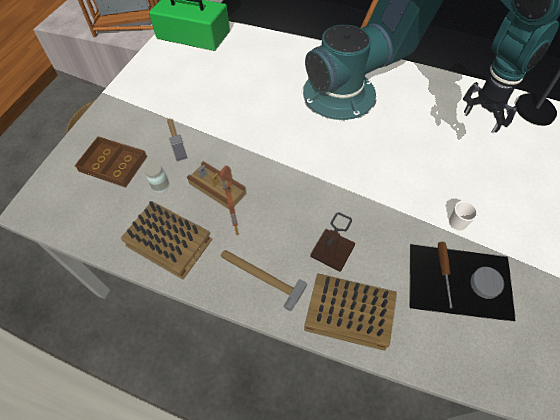

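View pics/top0.png

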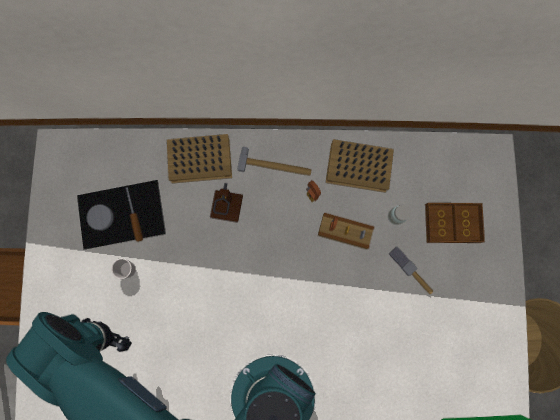

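The scene view shows the rack at about (217,183) with copper pieces, and the stand with its eye at (335,245). In the top view the rack is at (347,230), the stand at (226,205), and another copper thing at (313,190). I'll enlarge both areas.

```bash
python3 - <<'E'
from h import *
a=load('scene')['img'][:,:,::-1];b=load('top')['img'][:,:,::-1]
f=lambda i,u,v,w,h,k:cv2.resize(i[v:v+h,u:u+w],None,fx=k,fy=k,interpolation=cv2.INTER_CUBIC)
A=f(a,175,145,80,100,5);B=f(b,295,170,80,100,5)  # 400x500 each
cv2.imwrite('pics/c1.png',np.hstack([A,B]))
C=f(a,300,205,70,75,5.5);D=f(b,200,175,70,75,5.5)
cv2.imwrite('pics/c2.png',np.hstack([C,D]))
E
```

```text
(no output)
```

View pics/c1.png

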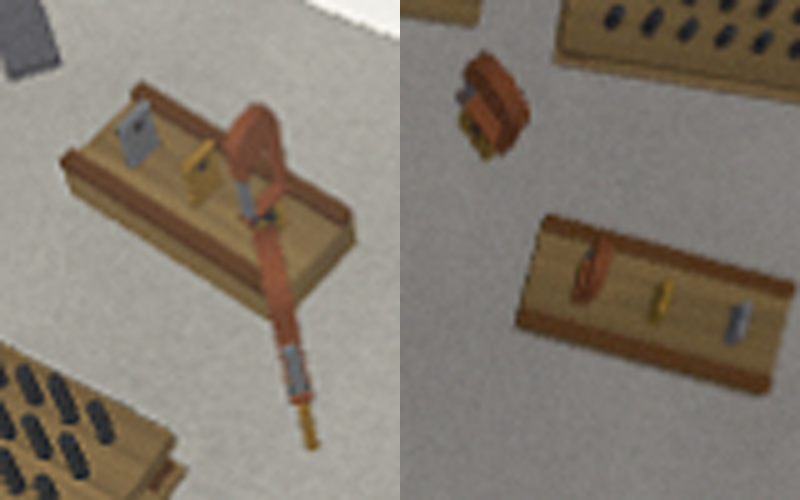

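View pics/c2.png

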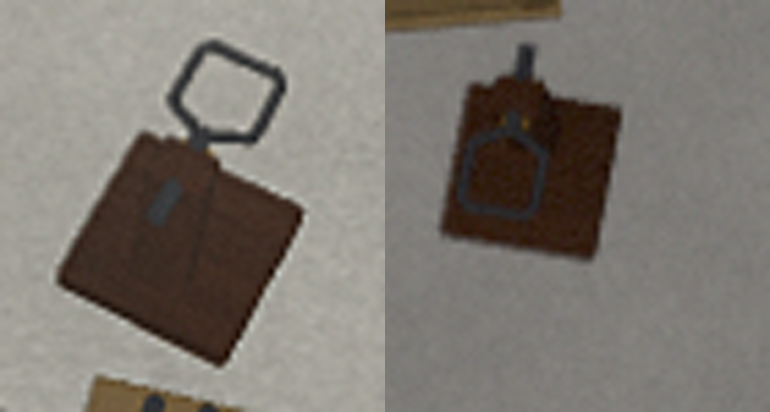

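The two copper snap hooks are: (a) the one in the rack slot, at scene (227,170) and top (414/5-ish → (333,223)), and (b) a larger one standing loose beside it, at scene (236,215) and top (313,190). The rack one is smaller and stands tag-down in a slot, so it is the one meant. Its gate is on the far (+x) side. The eye's bar faces the robot and its post is at +x. Next I measure.

```bash
python3 - <<'E'
from h import *
t=load('top'); s=load('scene'); T=cloud(t); S=cloud(s)
def rect(P,n):
    (c,wh,a)=cv2.minAreaRect(P[:,:2].astype(np.float32)*1000); print(n,len(P),np.round(c,1),np.round(wh,1),round(a,1))
# rack
sub=T[205:255,315:380].reshape(-1,3); m=(sub[:,2]>.02)&(sub[:,2]<.045); rect(sub[m],'rack top')
m=sub[:,2]>.05; print('zs',np.round(np.percentile(sub[sub[:,2]>.02][:,2],[10,50,90]),3))
for C,n in((T,'top'),(S,'scene')):
    P=C.reshape(-1,3)
    rr=lambda c,r:(np.hypot(P[:,0]-c[0],P[:,1]-c[1])<r)
    k=(P[:,2]>.015)&(P[:,2]<.043)
    c0=px(t,347.,230.,z=.03)
    q=P[rr(c0,.12)&k]; rect(q,n+' rack')
    hi=P[rr(c0,.12)&(P[:,2]>.075)]
    print(n,'high near rack',len(hi),hi[:,2].max(),np.round(hi[np.argsort(-hi[:,2])[:200:8]],3).tolist())
    ce=px(t,228.,205.,z=.13)
    q=P[rr(ce,.1)&(P[:,2]>.115)&(P[:,2]<.16)]; print(n,'eye',len(q),np.round(q.min(0),3),np.round(q.max(0),3))
E
```

```text
Traceback (most recent call last):
  File "h.py", line 19, in cloud
    v,u=np.mgrid[:420,:560].astype(float); return px(s,u,v,s['z_map'])
                                                  ~~^^^^^^^^^^^^^^^^^^
  File "h.py", line 15, in px
    ray=rot(s['orientation']).apply(np.stack([x,-y,-np.ones_like(x)],-1)); c=s['xyz']
  File "scipy/spatial/transform/_rotation.pyx", line 2580, in scipy.spatial.transform._rotation.Rotation.apply
ValueError: Expected input of shape (3,) or (P, 3), got (420, 560, 3).
```

```bash
sed -i "s/ray=rot(s\['orientation'\]).apply(\(.*\)); c=s/ray=\1@rot(s['orientation']).as_matrix().T; c=s/" h.py; grep ray= h.py; python3 - <<'E'
from h import *
t=load('top'); s=load('scene'); T=cloud(t); S=cloud(s)
def rect(P,n):
    (c,wh,a)=cv2.minAreaRect(P[:,:2].astype(np.float32)*1000); print(n,len(P),np.round(c,1),np.round(wh,1),round(a,1))
print('table z',np.median(T[260:280,200:300,2]),np.median(S[200:220,280:300,2]))
for C,n in((T,'top'),(S,'scene')):
    P=C.reshape(-1,3)
    rr=lambda c,r:(np.hypot(P[:,0]-c[0],P[:,1]-c[1])<r)
    c0=px(t,347.,230.,z=.03); print(c0)
    q=P[rr(c0,.12)&(P[:,2]>.02)&(P[:,2]<.043)]; rect(q,n+' rack')
    hi=P[rr(c0,.14)&(P[:,2]>.07)]
    print(n,'high',len(hi),hi[:,2].max()); print(np.round(hi[np.argsort(-hi[:,2])[::max(1,len(hi)//25)]],3).tolist())
    ce=px(t,228.,205.,z=.13)
    q=P[rr(ce,.1)&(P[:,2]>.115)&(P[:,2]<.16)]; print(n,'eye',len(q),np.round(q[::max(1,len(q)//40)],3).tolist())
E
```

```text
ray=np.stack([x,-y,-np.ones_like(x)],-1)@rot(s['orientation']).as_matrix().T; c=s['xyz']
table z 0.00045694893315495477 -7.51796517539649e-05
[ 0.5706136  -0.25348769  0.03      ]
top rack 1077 [ 567.6 -250.5] [183.1  81.3] 74.6
top high 77 0.1560765646988358
[[0.587, -0.198, 0.156], [0.587, -0.195, 0.153], [0.574, -0.198, 0.151], [0.578, -0.192, 0.151], [0.588, -0.202, 0.149], [0.565, -0.195, 0.148], [0.585, -0.193, 0.146], [0.591, -0.203, 0.146], [0.575, -0.196, 0.144], [0.585, -0.203, 0.143], [0.589, -0.193, 0.142], [0.599, -0.197, 0.141], [0.563, -0.19, 0.138], [0.57, -0.188, 0.135], [0.574, -0.188, 0.13], [0.588, -0.192, 0.125], [0.564, -0.191, 0.109], [0.566, -0.187, 0.089], [0.558, -0.303, 0.078], [0.548, -0.3, 0.075], [0.572, -0.25, 0.074], [0.559, -0.307, 0.073], [0.565, -0.25, 0.072], [0.562, -0.308, 0.071], [0.589, -0.196, 0.071], [0.569, -0.247, 0.07]]
top eye 199 [[0.709, 0.165, 0.136], [0.705, 0.162, 0.136], [0.701, 0.158, 0.14], [0.694, 0.164, 0.142], [0.69, 0.164, 0.145], [0.687, 0.174, 0.142], [0.688, 0.161, 0.137], [0.684, 0.167, 0.141], [0.684, 0.154, 0.14], [0.679
[... 1946 characters left out ...]
42], [0.644, 0.158, 0.136], [0.633, 0.2, 0.137], [0.653, 0.164, 0.138], [0.656, 0.17, 0.14], [0.658, 0.173, 0.141], [0.648, 0.19, 0.136], [0.66, 0.163, 0.133], [0.654, 0.181, 0.134], [0.67, 0.155, 0.138], [0.664, 0.172, 0.141], [0.67, 0.166, 0.14], [0.677, 0.159, 0.142], [0.669, 0.176, 0.139], [0.676, 0.165, 0.139], [0.67, 0.182, 0.141], [0.68, 0.168, 0.143], [0.684, 0.154, 0.135], [0.681, 0.172, 0.141], [0.686, 0.155, 0.133], [0.685, 0.173, 0.143], [0.689, 0.158, 0.135], [0.685, 0.176, 0.14], [0.693, 0.162, 0.14], [0.687, 0.179, 0.14], [0.694, 0.168, 0.139], [0.698, 0.161, 0.137], [0.689, 0.178, 0.132], [0.689, 0.168, 0.119], [0.706, 0.16, 0.14], [0.689, 0.179, 0.121], [0.71, 0.164, 0.138]]
```

Call:
{"method": "move_arm", "body": {"plan": [{"dp": [0,0,-0.05],"delta_rot": [0,0,-0.15]},{"dp": [0,0,-0.05],"delta_rot": [0,0,-0.15]},{"dp": [-0.04,-0.025,0]},{"dp": [-0.045,-0.03,0]},{"dp": [-0.045,-0.03,0]},{"dp": [-0.045,-0.03,0]},{"dp": [-0.045,-0.03,0]},{"dp": [-0.045,-0.03,0]},{"dp": [-0.045,-0.03,0]},{"dp": [-0.045,-0.03,0]}], "hand": 1}}

```text
$.plan[2]: bad value
```

```bash
cat >> h.py <<'E'
def st():
    s=sensors.read_state(); r=rot(s['tcp_rot']); y=r.apply([0,1,0])
    print('t',round(s['time'],2),'tcp',np.round(s['eef_pos'],4),'yaw(tool y)',round(np.degrees(np.arctan2(y[1],y[0])),2),'z',np.round(r.apply([0,0,1]),3),'F',np.round(s['force'],2),'w',round(s['grip_width'],4),s['grip_force']); return s,r
def to(p):
    s,r=st(); print('dp to',p,':',np.round(r.inv().apply(np.array(p)-s['eef_pos']),4))
E
python3 - <<'E'
from h import *
st(); w=snap('wrist','w1.png'); print(w['xyz'],w['orientation'],w['fx'])
T=cloud(load('top')).reshape(-1,3)
c=px(load('top'),313.,190.,z=.08); k=(np.hypot(*(T[:,:2]-c[:2]).T)<.09)&(T[:,2]>.03); q=T[k]; print('big',np.round(q.min(0),3),np.round(q.max(0),3),np.round(q[::10],3).tolist())
E
```

```text
t 0.1 tcp [0.2324 0.4705 0.2309] yaw(tool y) 63.71 z [-0.001 -0.001 -1.   ] F [-0.62 -0.45  0.51] w 0.0854 0.0
[0.15590079 0.50811041 0.37277149] [ 0.83774063 -0.14104498 -0.08667558  0.52036938] 289.8827103139786
big [ 0.62  -0.211  0.03 ] [ 0.786 -0.108  0.201] [[0.786, -0.108, 0.031], [0.763, -0.194, 0.055], [0.756, -0.193, 0.056], [0.747, -0.182, 0.063], [0.746, -0.194, 0.054], [0.742, -0.201, 0.052], [0.74, -0.201, 0.046], [0.704, -0.108, 0.169], [0.698, -0.113, 0.181], [0.693, -0.116, 0.186], [0.689, -0.118, 0.192], [0.688, -0.119, 0.18], [0.702, -0.12, 0.101], [0.702, -0.111, 0.088], [0.679, -0.134, 0.196], [0.678, -0.125, 0.184], [0.698, -0.125, 0.074], [0.7, -0.114, 0.046], [0.67, -0.134, 0.19], [0.688, -0.131, 0.089], [0.686, -0.121, 0.079], [0.67, -0.147, 0.161], [0.663, -0.135, 0.177], [0.665, -0.134, 0.153], [0.663, -0.139, 0.143], [0.676, -0.131, 0.045], [0.666, -0.142, 0.079]]
```

View pics/w1.png

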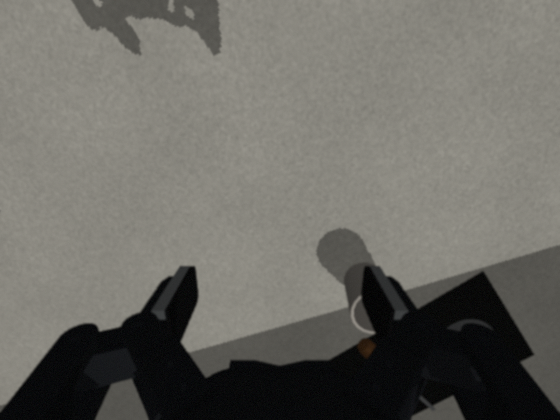

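The wrist picture shows only the floor area with the pot at (345,310) and the fingers at the bottom: the camera sits on the robot side of the tool. The rows must carry both fields, so I'll resend and go farther over the stand.

Call:
{"method": "move_arm", "body": {"plan": [{"dp": [0,0,-0.05],"delta_rot": [0,0,-0.15]},{"dp": [0,0,-0.05],"delta_rot": [0,0,-0.15]},{"dp": [-0.045,-0.025,0],"delta_rot": [0,0,0]},{"dp": [-0.045,-0.025,0],"delta_rot": [0,0,0]},{"dp": [-0.045,-0.025,0],"delta_rot": [0,0,0]},{"dp": [-0.045,-0.025,0],"delta_rot": [0,0,0]},{"dp": [-0.045,-0.025,0],"delta_rot": [0,0,0]},{"dp": [-0.045,-0.025,0],"delta_rot": [0,0,0]},{"dp": [-0.045,-0.025,0],"delta_rot": [0,0,0]},{"dp": [-0.045,-0.025,0],"delta_rot": [0,0,0]}], "hand": 1}}

```text
time: 1.15
eef_pos: [0.5484, 0.2219, 0.3312]
tcp_rot: [-0.0, 0.079, 0.997, 0.0]
force: [0.6, 0.9, -0.7]
grip_width: 0.0853
grip_force: 0.0
```

Call:
{"method": "move_arm", "body": {"plan": [{"dp": [-0.045,-0.025,0],"delta_rot": [0,0,0]},{"dp": [-0.045,-0.025,0],"delta_rot": [0,0,0]},{"dp": [0,0,0],"delta_rot": [0,0,0]},{"dp": [0,0,0],"delta_rot": [0,0,0]}]}}

```text
time: 1.55
eef_pos: [0.6262, 0.1611, 0.3302]
tcp_rot: [-0.001, 0.08, 0.997, -0.0]
force: [0.7, 0.6, -0.2]
grip_width: 0.0852
grip_force: 0.0
```

```bash
python3 - <<'E'
from h import *
st(); w=snap('wrist','w2.png'); print(w['xyz'])
i=w['img'][:,:,::-1]; W=cloud(w); m=(abs(W[...,2]-.137)<.012)&(np.hypot(W[...,0]-.63,W[...,1]-.175)<.08)
v,u=np.nonzero(m); print(len(u),u.min(),u.max(),v.min(),v.max())
E
```

```text
t 1.55 tcp [0.6262 0.1611 0.3302] yaw(tool y) 80.8 z [-0.002 -0.    -1.   ] F [ 0.69  0.61 -0.16] w 0.0852 0.0
[0.54231741 0.17471972 0.47225044]
1307 270 312 163 244
```

View pics/w2.png

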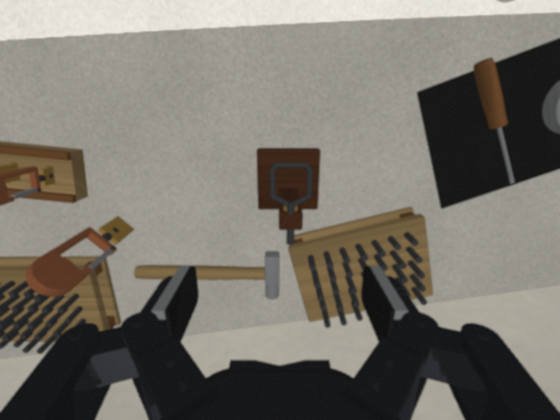

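The wrist view shows the stand squarely aligned, base (257–320, 149–208), with the front bar along row ≈164, columns 274–309. I'll fit it.

```bash
python3 - <<'E'
from h import *
w=load('wrist'); W=cloud(w)
cx=rot(w['orientation']).apply([1,0,0]); print('cam x yaw',np.degrees(np.arctan2(cx[1],cx[0])))
m=(abs(W[...,2]-.137)<.012); v,u=np.nonzero(m[155:175,265:318]); v+=155;u+=265
f=(u>276)&(u<306)&(v<170); print('front rows',np.bincount(v[f]))
p=np.polyfit(u[f],v[f],1); print('row fit',p, 'cols',u[v<170].min(),u[v<170].max())
for uu in(276.,291.,306.): print(px(w,uu,np.polyval(p,uu),z=.137))
print('z med',np.median(W[v[f],u[f],2]))
b=(W[...,2]<.05)&(W[...,2]>.004); q=W[140:212,250:325][b[140:212,250:325]]; r=cv2.minAreaRect(q[:,:2].astype(np.float32)*1000); print('base',r)
g=w['img']; print(g[158:172,285:297].mean((1,2)).round())
to([.575,-.157,.33])
E
```

```text
cam x yaw 80.77063258817671
front rows [ 0  0  0  0  0  0  0  0  0  0  0  0  0  0  0  0  0  0  0  0  0  0  0  0
  0  0  0  0  0  0  0  0  0  0  0  0  0  0  0  0  0  0  0  0  0  0  0  0
  0  0  0  0  0  0  0  0  0  0  0  0  0  0  0  0  0  0  0  0  0  0  0  0
  0  0  0  0  0  0  0  0  0  0  0  0  0  0  0  0  0  0  0  0  0  0  0  0
  0  0  0  0  0  0  0  0  0  0  0  0  0  0  0  0  0  0  0  0  0  0  0  0
  0  0  0  0  0  0  0  0  0  0  0  0  0  0  0  0  0  0  0  0  0  0  0  0
  0  0  0  0  0  0  0  0  0  0  0  0  0  0  0  0  0  0  0 29 29 29 29 29]
row fit [-1.29539886e-16  1.65000000e+02] cols 270 311
[0.60286825 0.16062777 0.137     ]
[0.60566337 0.17785595 0.137     ]
[0.60845528 0.19508542 0.137     ]
z med 0.13659288872047864
base ((651.7523193359375, 170.3619384765625), (100.11211395263672, 99.507568359375), 80.61066436767578)
[43. 42. 42. 43. 45. 51. 53. 54. 49. 45. 41. 41. 40. 40.]
t 1.6 tcp [0.6255 0.1619 0.3309] yaw(tool y) 80.88 z [-0.001  0.    -1.   ] F [-0.47 -1.06  0.53] w 0.0851 0.0
dp to [0.575, -0.157, 0.33] : [-0.0006 -0.3229  0.0009]
```

Call:
{"method": "move_arm", "body": {"plan": [{"dp": [0,0,0],"delta_rot": [0,0,0.108]},{"dp": [-0.007,-0.044,0],"delta_rot": [0,0,0]},{"dp": [-0.007,-0.044,0],"delta_rot": [0,0,0]},{"dp": [-0.007,-0.044,0],"delta_rot": [0,0,0]},{"dp": [-0.007,-0.044,0],"delta_rot": [0,0,0]},{"dp": [-0.007,-0.044,0],"delta_rot": [0,0,0]},{"dp": [-0.007,-0.044,0],"delta_rot": [0,0,0]},{"dp": [-0.007,-0.044,0],"delta_rot": [0,0,0]},{"dp": [-0.006,-0.042,0],"delta_rot": [0,0,0]},{"dp": [0,0,0],"delta_rot": [0,0,0]}]}}

```text
time: 2.6
eef_pos: [0.5854, -0.1931, 0.3314]
tcp_rot: [-0.0, 0.134, 0.991, -0.0]
force: [-0.4, 0.4, 0.1]
grip_width: 0.0854
grip_force: 0.0
```

```bash
python3 - <<'E'
from h import *
st(); w=snap('wrist'); W=cloud(w); P=W.reshape(-1,3)
q=P[(P[:,2]>.02)&(P[:,2]<.043)&(np.hypot(P[:,0]-.5675,P[:,1]+.249)<.11)]; print('rack',cv2.minAreaRect(q[:,:2].astype(np.float32)*1000))
h=P[(P[:,2]>.11)&(P[:,2]<.17)&(np.hypot(P[:,0]-.582,P[:,1]+.196)<.045)]; print('hook',len(h),h[:,2].max(),cv2.minAreaRect(h[:,:2].astype(np.float32)*1000))
t=P[(P[:,2]>.142)&(np.hypot(P[:,0]-.582,P[:,1]+.196)<.045)]; print(t.mean(0),t.min(0),t.max(0))
i=w['img'][:,:,::-1]; g=proj(w,[.582,-.196,.134])[0]; print(g)
a,b=int(g[0])-90,max(0,int(g[1])-75); cv2.imwrite('pics/w3.png',cv2.resize(i[b:b+150,a:a+180],None,fx=4,fy=4,interpolation=cv2.INTER_CUBIC)); print(a,b)
E
```

```text
t 2.6 tcp [ 0.5854 -0.1931  0.3314] yaw(tool y) 74.56 z [-0.    -0.001 -1.   ] F [-0.35  0.36  0.14] w 0.0854 0.0
rack ((565.9135131835938, -248.42999267578125), (180.6139373779297, 79.68794250488281), 74.74127960205078)
hook 300 0.15079724556342167 ((579.0079345703125, -194.58119201660156), (9.564842224121094, 36.38264083862305), 74.80067443847656)
[ 0.57021364 -0.19549349  0.40730626] [ 0.5563414 -0.2408337  0.1420367] [ 0.60157443 -0.15103203  0.42949903]
[276.63568177 181.10985052]
186 106
```

View pics/w3.png

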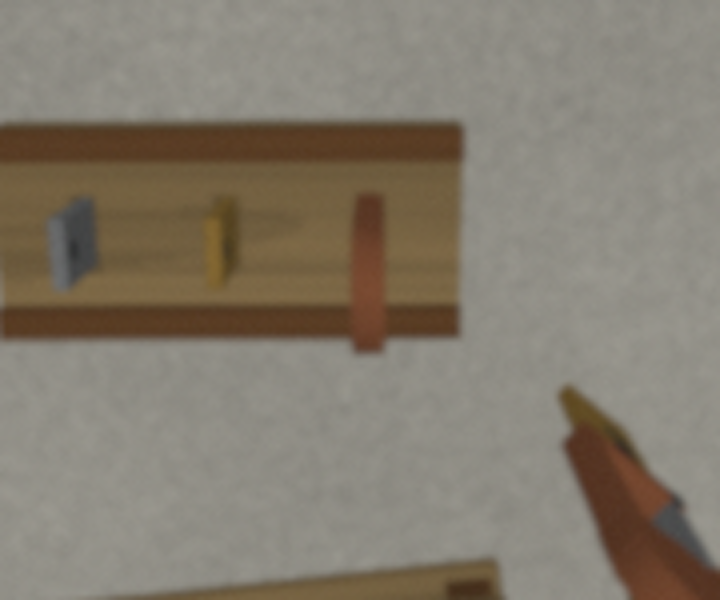

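The enlarged view confirms the small copper hook in the right-hand slot (365,270), with steel and brass tags at (75,245) and (220,240), and the larger hook loose at the lower right. All are as expected; I descend.

Call:
{"method": "move_arm", "body": {"plan": [{"dp": [0.0047,-0.0033,0.02],"delta_rot": [0,0,0]},{"dp": [0,0,0.045],"delta_rot": [0,0,0]},{"dp": [0,0,0.045],"delta_rot": [0,0,0]},{"dp": [0,0,0.045],"delta_rot": [0,0,0]},{"dp": [0,0,0.03],"delta_rot": [0,0,0]},{"dp": [0,0,0.016],"delta_rot": [0,0,0]},{"dp": [0,0,0.01],"delta_rot": [0,0,0]},{"dp": [0,0,0],"delta_rot": [0,0,0]},{"dp": [0,0,0],"delta_rot": [0,0,0]}], "hand": 0.55, "squeeze": 90}}

```text
time: 3.55
eef_pos: [0.5816, -0.1916, 0.1214]
tcp_rot: [0.001, 0.133, 0.991, -0.0]
force: [0.7, 0.2, 0.3]
grip_width: 0.047
grip_force: 0.0
```

```bash
python3 - <<'E'
from h import *
st(); snap('wrist'); to([.580,-.195,.1205]); snap('wrist'); to([.580,-.195,.1205])
E
```

```text
t 3.55 tcp [ 0.5816 -0.1916  0.1214] yaw(tool y) 74.77 z [ 0.001 -0.001 -1.   ] F [0.74 0.22 0.25] w 0.047 0.0
t 3.6 tcp [ 0.5817 -0.1919  0.1216] yaw(tool y) 74.75 z [ 0.002 -0.001 -1.   ] F [ 1.21 -0.17  0.64] w 0.047 0.0
dp to [0.58, -0.195, 0.1205] : [ 0.0008 -0.0034  0.0011]
t 3.65 tcp [ 0.5817 -0.1921  0.1215] yaw(tool y) 74.74 z [ 0.002 -0.001 -1.   ] F [-0.42  0.26  0.29] w 0.047 0.0
dp to [0.58, -0.195, 0.1205] : [ 0.0009 -0.0032  0.001 ]
```

Call:
{"method": "move_arm", "body": {"plan": [{"dp": [0.0008,-0.0032,0.001],"delta_rot": [0,0,0]},{"dp": [0,0,0],"delta_rot": [0,0,0]},{"dp": [0,0,0],"delta_rot": [0,0,0]},{"dp": [0,0,0],"delta_rot": [0,0,0]}]}}

```text
time: 4.05
eef_pos: [0.5795, -0.1952, 0.1194]
tcp_rot: [0.0, 0.133, 0.991, -0.0]
force: [-0.9, -0.0, -0.0]
grip_width: 0.0471
grip_force: 0.0
```

Call:
{"method": "move_arm", "body": {"plan": [{"dp": [0,0,0],"delta_rot": [0,0,0]},{"dp": [0,0,0],"delta_rot": [0,0,0]},{"dp": [0,0,0],"delta_rot": [0,0,0]},{"dp": [0,0,0],"delta_rot": [0,0,0]},{"dp": [0,0,0],"delta_rot": [0,0,0]},{"dp": [0,0,0],"delta_rot": [0,0,0]},{"dp": [0,0,0],"delta_rot": [0,0,0]}], "hand": 0, "squeeze": 90}}

```text
time: 4.75
eef_pos: [0.5796, -0.1951, 0.1195]
tcp_rot: [0.0, 0.133, 0.991, -0.0]
force: [0.8, 0.9, 5.4]
grip_width: 0.0085
grip_force: 88.6
```

Call:
{"method": "move_arm", "body": {"plan": [{"dp": [0,0,-0.01],"delta_rot": [0,0,0]},{"dp": [0,0,-0.02],"delta_rot": [0,0,0]},{"dp": [0,0,-0.03],"delta_rot": [0,0,0]},{"dp": [0,0,-0.04],"delta_rot": [0,0,0]},{"dp": [0,0,-0.04],"delta_rot": [0,0,0]},{"dp": [0,0,-0.04],"delta_rot": [0,0,0]},{"dp": [0,0,-0.03],"delta_rot": [0,0,0]},{"dp": [0,0,0],"delta_rot": [0,0,0]},{"dp": [0,0,0],"delta_rot": [0,0,0]}]}}

```text
time: 5.65
eef_pos: [0.5795, -0.1952, 0.3294]
tcp_rot: [0.0, 0.133, 0.991, -0.0]
force: [-0.7, 0.3, -3.1]
grip_width: 0.0084
grip_force: 88.0
```

```bash
python3 - <<'E'
from h import *
st(); [snap('wrist') for _ in range(2)]; st()
w=snap('wrist','w4.png'); s,r=st()
print(np.round(proj(w,s['eef_pos']+[0,0,.0187-.005])[0]))
snap('scene','s4.png')
E
```

```text
t 5.65 tcp [ 0.5795 -0.1952  0.3294] yaw(tool y) 74.71 z [ 0. -0. -1.] F [-0.71  0.33 -3.08] w 0.0084 88.01608085632324
t 5.75 tcp [ 0.5791 -0.195   0.3282] yaw(tool y) 74.71 z [-0.002  0.001 -1.   ] F [-0.52  0.01 -1.64] w 0.0083 88.0169141292572
t 5.8 tcp [ 0.579  -0.1949  0.3281] yaw(tool y) 74.71 z [-0.002  0.001 -1.   ] F [ 0.54  0.79 -1.51] w 0.0091 88.01642417907715
[280. 283.]
```

View pics/w4.png

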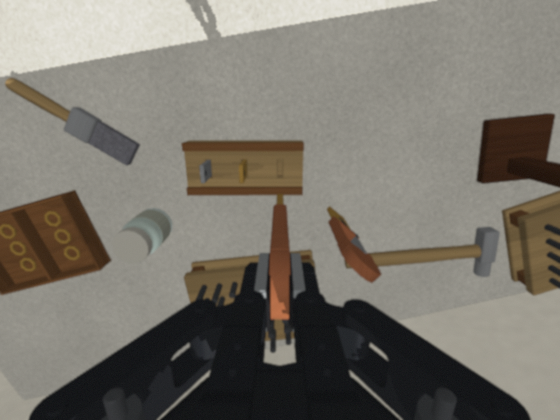

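The hook is held upright and clear of the rack, whose slot at (280,168) is now empty. Carrying it over to a point before the eye.

Call:
{"method": "move_arm", "body": {"plan": [{"dp": [0,0,0],"delta_rot": [0,0,-0.105]},{"dp": [0.008,0.03,0],"delta_rot": [0,0,0]},{"dp": [0.008,0.043,0],"delta_rot": [0,0,0]},{"dp": [0.009,0.045,0],"delta_rot": [0,0,0]},{"dp": [0.009,0.045,0],"delta_rot": [0,0,0]},{"dp": [0.009,0.045,0],"delta_rot": [0,0,0]},{"dp": [0.009,0.045,0],"delta_rot": [0,0,0]},{"dp": [0.009,0.045,0],"delta_rot": [0,0,0]},{"dp": [0.008,0.044,0],"delta_rot": [0,0,0]},{"dp": [0.006,0.03,0],"delta_rot": [0,0,0]}]}}

```text
time: 6.85
eef_pos: [0.5645, 0.1868, 0.3286]
tcp_rot: [-0.001, 0.08, 0.997, -0.0]
force: [0.3, -1.0, -1.1]
grip_width: 0.0086
grip_force: 88.1
```

```bash
python3 - <<'E'
from h import *
w=snap('wrist'); to([.5655,.1844,.157])
P=cloud(w)
m=(abs(P[...,2]-.137)<.006)&(np.hypot(P[...,0]-.63,P[...,1]-.175)<.06); q=P[m]
x=np.array([.987,-.1616]);y=np.array([.1616,.987])
e=(q[:,:2]-[.605,.178]); print(len(q),'x',np.percentile(e@x,[0,2,10]),'y',np.percentile(e@y,[0,2,98,100]))
s=sensors.read_state()['eef_pos']; img=w['img'].astype(int)
m=(img[...,0]>img[...,2]*1.7)&(np.linalg.norm(P-(s+[0,0,.0145]),axis=-1)<.06); q=P[m]; e=q-s
print('hook copper',len(q),'x',np.percentile(e[:,:2]@x,[1,50,99]),'y',np.percentile(e[:,:2]@y,[1,50,99]),'z',np.percentile(e[:,2],[1,99]))
E
```

```text
t 6.9 tcp [0.5642 0.1898 0.3283] yaw(tool y) 80.92 z [-0.002  0.001 -1.   ] F [-2.67  4.74 -2.79] w 0.0086 88.27673435211182
dp to [0.5655, 0.1844, 0.157] : [-0.0025 -0.0053  0.1713]
399 x [-0.00177403 -0.00121414  0.00079555] y [-0.02492029 -0.02471302  0.02432064  0.02456813]
hook copper 2057 x [-0.01839157 -0.01325052  0.01151474] y [-0.00791495 -0.00321518  0.00191499] z [-0.04021235  0.03375248]
```

Call:
{"method": "move_arm", "body": {"plan": [{"dp": [-0.001,-0.005,0.02],"delta_rot": [0,0,0]},{"dp": [0,0,0.04],"delta_rot": [0,0,0]},{"dp": [0,0,0.045],"delta_rot": [0,0,0]},{"dp": [0,0,0.04],"delta_rot": [0,0,0]},{"dp": [0,0,0.02],"delta_rot": [0,0,0]},{"dp": [0,0,0.006],"delta_rot": [0,0,0]},{"dp": [0,0,0],"delta_rot": [0,0,0]},{"dp": [0,0,0],"delta_rot": [0,0,0]},{"dp": [0,0,0],"delta_rot": [0,0,0]}]}}

```text
time: 7.8
eef_pos: [0.5662, 0.1791, 0.1595]
tcp_rot: [0.001, 0.081, 0.997, 0.0]
force: [-0.2, -0.1, -0.9]
grip_width: 0.0086
grip_force: 88.2
```

```bash
cat >> h.py <<'E'
X=np.array([.987,-.1616,0]);Y=np.array([.1616,.987,0])
def look(n=4,save=None):
    F=[];p=[]
    for _ in range(n):
        w=snap('wrist',save); s=sensors.read_state(); F.append(s['force']);p.append(s['eef_pos'])
    F=np.mean(F,0);p=np.mean(p,0); st()
    print('F x,y,z in eye axes',np.round([F@X,F@Y,F[2]],2)); e=p+[0,0,.0145]-[.6065,.178,.135]
    print('eye in hook (nominal):',np.round([-e@X,-e@Y,-e[2]],4))
    P=cloud(w); g=w['img'].astype(int)
    m=(g[...,0]>g[...,2]*1.7)&(np.linalg.norm(P-(p+[0,0,.0145]),axis=-1)<.06); q=P[m]-p
    print('hook in cam',len(q),'x',np.percentile(q@X,[1,50,99]).round(4),'y',np.percentile(q@Y,[1,50,99]).round(4),'z',np.percentile(q[:,2],[1,99]).round(4))
    m=(abs(P[...,2]-.1365)<.006)&(np.hypot(P[...,0]-.63,P[...,1]-.175)<.06)&(g[...,0]<g[...,2]*1.3); q=P[m]-[.6065,.178,.135]
    if len(q)>20: print('eye',len(q),'x',np.percentile(q@X,[0,2,10,98]).round(4),'y',np.percentile(q@Y,[2,98]).round(4))
    return w
E
python3 - <<'E'
from h import *
w=look(4)
i=w['img'][:,:,::-1]; cv2.imwrite('pics/w5.png',cv2.resize(i[100:340,160:420],None,fx=2.3,fy=2.3,interpolation=cv2.INTER_CUBIC))
E
```

```text
t 8.0 tcp [0.5658 0.1791 0.1589] yaw(tool y) 80.73 z [ 0.001  0.    -1.   ] F [-0.88 -0.11 -1.44] w 0.0088 88.16343426704407
F x,y,z in eye axes [-0.62  0.16 -1.8 ]
eye in hook (nominal): [ 0.0402  0.0055 -0.0386]
hook in cam 2057 x [-0.0193 -0.0138  0.0116] y [-0.0049 -0.0003  0.0049] z [-0.0393  0.0333]
eye 319 x [0.0373 0.0379 0.0399 0.0506] y [-0.016   0.0051]
```

View pics/w5.png

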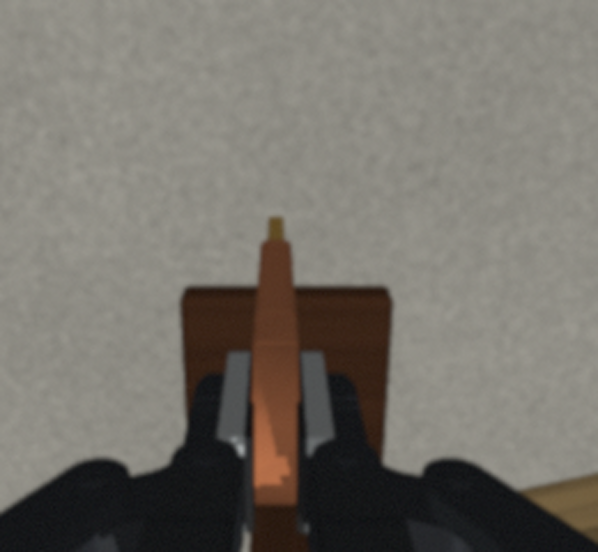

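The view shows the hook vertical between the pads, with the stand base behind and the tag tip at (276,225). The hook offset in the hand matches nominal. Align y and z and approach to just short of contact.

Call:
{"method": "move_arm", "body": {"plan": [{"dp": [-0.005,0.005,0.0025],"delta_rot": [0,0,0]},{"dp": [-0.005,0,0],"delta_rot": [0,0,0]},{"dp": [-0.005,0,0],"delta_rot": [0,0,0]},{"dp": [0,0,0],"delta_rot": [0,0,0]},{"dp": [0,0,0],"delta_rot": [0,0,0]},{"dp": [0,0,0],"delta_rot": [0,0,0]}]}}

```text
time: 8.6
eef_pos: [0.5811, 0.1815, 0.1558]
tcp_rot: [-0.0, 0.081, 0.997, -0.0]
force: [0.8, -0.1, -1.8]
grip_width: 0.0086
grip_force: 88.2
```

```bash
python3 - <<'E'
from h import *
look(6)
E
```

```text
t 8.9 tcp [0.5811 0.1815 0.1559] yaw(tool y) 80.73 z [ 0.  0. -1.] F [ 1.21 -0.1  -1.71] w 0.0083 88.21823716163635
F x,y,z in eye axes [ 0.11  0.38 -1.73]
eye in hook (nominal): [ 0.0257  0.0006 -0.0353]
hook in cam 2089 x [-0.0192 -0.0138  0.0119] y [-0.0049 -0.0002  0.0049] z [-0.0392  0.0344]
eye 428 x [0.0403 0.0409 0.0424 0.0582] y [-0.0101  0.0089]
```

Call:
{"method": "move_arm", "body": {"plan": [{"dp": [-0.002,0,0],"delta_rot": [0,0,0]},{"dp": [-0.002,0,0],"delta_rot": [0,0,0]},{"dp": [-0.002,0,0],"delta_rot": [0,0,0]},{"dp": [-0.002,0,0],"delta_rot": [0,0,0]},{"dp": [-0.002,0,0],"delta_rot": [0,0,0]},{"dp": [-0.002,0,0],"delta_rot": [0,0,0]},{"dp": [0,0,0],"delta_rot": [0,0,0]},{"dp": [0,0,0],"delta_rot": [0,0,0]}]}}

```text
time: 9.7
eef_pos: [0.5929, 0.1796, 0.1557]
tcp_rot: [-0.0, 0.081, 0.997, -0.0]
force: [-1.6, 0.2, -2.1]
grip_width: 0.009
grip_force: 88.2
```

```bash
python3 - <<'E'
from h import *
look(4)
E
```

```text
t 9.9 tcp [0.5929 0.1796 0.1557] yaw(tool y) 80.73 z [-0. -0. -1.] F [-2.84  0.73 -2.24] w 0.0087 88.20294141769409
F x,y,z in eye axes [-2.11  0.16 -1.78]
eye in hook (nominal): [ 0.0137  0.0006 -0.0352]
hook in cam 2093 x [-0.0193 -0.0138  0.0119] y [-0.0049 -0.0002  0.0049] z [-0.0391  0.0365]
eye 344 x [0.0024 0.0049 0.0444 0.0587] y [-0.0066  0.0081]
```

Call:
{"method": "move_arm", "body": {"plan": [{"dp": [-0.002,0,0],"delta_rot": [0,0,0]},{"dp": [-0.002,0,0],"delta_rot": [0,0,0]},{"dp": [-0.002,0,0],"delta_rot": [0,0,0]},{"dp": [-0.002,0,0],"delta_rot": [0,0,0]},{"dp": [0,0,0],"delta_rot": [0,0,0]}]}}

```text
time: 10.4
eef_pos: [0.6011, 0.1783, 0.1557]
tcp_rot: [-0.0, 0.081, 0.997, 0.0]
force: [-3.0, -0.1, -1.3]
grip_width: 0.0085
grip_force: 88.2
```

```bash
cat >> h.py <<'E'
def eyex():
    # bar/loop location along X from scene & top depth, y side rails/front bar
    for n in('scene','top'):
        s=snap(n); P=cloud(s); g=s['img'].astype(int)
        m=(abs(P[...,2]-.1365)<.007)&(np.hypot(P[...,0]-.63,P[...,1]-.175)<.06)&(g[...,0]<g[...,2]*1.25); q=P[m]-[.6065,.178,.135]
        a=q@X; b=q@Y
        k=(abs(b)>8e-3)&(abs(b)<.02)&(a<.02); print(n,len(q),'front x',np.sort(a[k])[:12].round(4), 'all 2/10%',np.percentile(a,[2,10]).round(4) if len(a) else '')
E
python3 - <<'E'
from h import *
look(3); eyex()
E
```

```text
t 10.55 tcp [0.6009 0.1783 0.1557] yaw(tool y) 80.73 z [-0. -0. -1.] F [-2.45  0.72 -2.9 ] w 0.0083 88.19376826286316
F x,y,z in eye axes [-2.51  0.1  -2.43]
eye in hook (nominal): [ 0.0056  0.0006 -0.0352]
hook in cam 2092 x [-0.0193 -0.014   0.0119] y [-0.0049 -0.0002  0.0049] z [-0.0401  0.0358]
eye 440 x [-0.0004  0.0002  0.0007  0.0812] y [-0.0245  0.024 ]
scene 116 front x [0.0004 0.0007 0.0029 0.0031 0.0035 0.0037 0.0041 0.0045 0.0049 0.0052
 0.0052 0.0059] all 2/10% [0.0029 0.0056]
top 12 front x [] all 2/10% [0.0277 0.0298]
```

Call:
{"method": "move_arm", "body": {"plan": [{"dp": [-0.002,0,0],"delta_rot": [0,0,0]},{"dp": [-0.002,0,0],"delta_rot": [0,0,0]},{"dp": [-0.002,0,0],"delta_rot": [0,0,0]},{"dp": [0,0,0],"delta_rot": [0,0,0]}]}}

```text
time: 11.05
eef_pos: [0.6071, 0.1773, 0.1557]
tcp_rot: [0.0, 0.081, 0.997, 0.0]
force: [-2.8, 0.6, -1.3]
grip_width: 0.0082
grip_force: 88.2
```

```bash
python3 - <<'E'
from h import *
look(3)
E
```

```text
t 11.2 tcp [0.6068 0.1773 0.1557] yaw(tool y) 80.72 z [-0. -0. -1.] F [-3.32  0.45 -2.78] w 0.0087 88.1788444519043
F x,y,z in eye axes [-3.34 -0.06 -2.44]
eye in hook (nominal): [-0.0004  0.0006 -0.0352]
hook in cam 2076 x [-0.0193 -0.014   0.0114] y [-0.0049 -0.0002  0.0049] z [-0.039   0.0346]
eye 577 x [0.0018 0.0023 0.0029 0.0828] y [-0.0244  0.0239]
```

Call:
{"method": "move_arm", "body": {"plan": [{"dp": [-0.002,0,0],"delta_rot": [0,0,0]},{"dp": [-0.002,0,0],"delta_rot": [0,0,0]},{"dp": [-0.002,0,0],"delta_rot": [0,0,0]},{"dp": [0,0,0],"delta_rot": [0,0,0]}]}}

```text
time: 11.6
eef_pos: [0.613, 0.1763, 0.1556]
tcp_rot: [-0.0, 0.081, 0.997, -0.0]
force: [-3.0, 0.4, -4.8]
grip_width: 0.0087
grip_force: 88.1
```

```bash
python3 - <<'E'
from h import *
look(3)
E
```

```text
t 11.75 tcp [0.6128 0.1763 0.1556] yaw(tool y) 80.73 z [-0. -0. -1.] F [-1.31  0.95 -4.83] w 0.009 87.96773314476013
F x,y,z in eye axes [-1.62  0.35 -5.09]
eye in hook (nominal): [-0.0065  0.0006 -0.0351]
hook in cam 2082 x [-0.0193 -0.0139  0.0114] y [-0.0049 -0.0002  0.005 ] z [-0.0396  0.0351]
eye 796 x [0.0017 0.0021 0.0027 0.0822] y [-0.0246  0.0241]
```

Call:
{"method": "move_arm", "body": {"plan": [{"dp": [-0.0015,0,0],"delta_rot": [0,0,0]},{"dp": [-0.0015,0,0],"delta_rot": [0,0,0]},{"dp": [0,0,0],"delta_rot": [0,0,0]}]}}

```text
time: 12.05
eef_pos: [0.616, 0.1758, 0.1557]
tcp_rot: [0.0, 0.081, 0.997, -0.0]
force: [-2.3, -0.7, -4.6]
grip_width: 0.0083
grip_force: 87.9
```

```bash
python3 - <<'E'
from h import *
look(3)
E
```

```text
t 12.2 tcp [0.6158 0.1759 0.1557] yaw(tool y) 80.73 z [-0. -0. -1.] F [-1.75 -0.69 -6.34] w 0.0085 87.91733264923096
F x,y,z in eye axes [-1.43 -0.09 -6.  ]
eye in hook (nominal): [-0.0095  0.0006 -0.0352]
hook in cam 2148 x [-0.0192 -0.0133  0.0503] y [-0.005  -0.0002  0.005 ] z [-0.0394  0.0361]
eye 879 x [0.0014 0.0021 0.0026 0.0823] y [-0.0247  0.0241]
```

Call:
{"method": "move_arm", "body": {"plan": [{"dp": [-0.001,0,0],"delta_rot": [0,0,0]},{"dp": [-0.001,0,0],"delta_rot": [0,0,0]},{"dp": [0,0,0],"delta_rot": [0,0,0]}]}}

```text
time: 12.5
eef_pos: [0.6179, 0.1755, 0.1558]
tcp_rot: [0.0, 0.081, 0.997, 0.0]
force: [-1.2, 0.1, -6.2]
grip_width: 0.0084
grip_force: 87.9
```

```bash
python3 - <<'E'
from h import *
look(3)
E
```

```text
t 12.65 tcp [0.6177 0.1756 0.1557] yaw(tool y) 80.73 z [ 0. -0. -1.] F [-1.04 -0.31 -6.25] w 0.0089 87.90372848510742
F x,y,z in eye axes [-0.99  0.22 -6.02]
eye in hook (nominal): [-0.0115  0.0006 -0.0352]
hook in cam 2156 x [-0.0192 -0.0132  0.05  ] y [-0.005  -0.0002  0.005 ] z [-0.0392  0.0349]
eye 951 x [0.0018 0.0021 0.0026 0.082 ] y [-0.0247  0.024 ]
```

Call:
{"method": "move_arm", "body": {"plan": [{"dp": [-0.0005,0,0.001],"delta_rot": [0,0,0]},{"dp": [-0.0005,0,0.001],"delta_rot": [0,0,0]},{"dp": [0,0,0.001],"delta_rot": [0,0,0]},{"dp": [0,0,0],"delta_rot": [0,0,0]}]}}

```text
time: 13.05
eef_pos: [0.6188, 0.1754, 0.1528]
tcp_rot: [0.0, 0.081, 0.997, 0.0]
force: [-0.3, 0.4, -1.5]
grip_width: 0.0083
grip_force: 88.1
```

```bash
python3 - <<'E'
from h import *
look(3)
E
```

```text
t 13.2 tcp [0.6187 0.1754 0.1529] yaw(tool y) 80.73 z [ 0.  0. -1.] F [ 1.03  0.01 -1.27] w 0.0086 88.05156469345093
F x,y,z in eye axes [ 0.44  0.17 -1.41]
eye in hook (nominal): [-0.0125  0.0006 -0.0324]
hook in cam 2225 x [-0.0192 -0.0127  0.0517] y [-0.005  -0.0003  0.005 ] z [-0.0391  0.0353]
eye 979 x [0.0018 0.0021 0.0028 0.0823] y [-0.0248  0.0239]
```

The force dropped back to the free value (only the hook's weight), so the bar has slipped in and the gate has shut. Next I raise the hook so the bar lies against the middle of the gate's upper part, then draw back.

Call:
{"method": "move_arm", "body": {"plan": [{"dp": [0,0,-0.004],"delta_rot": [0,0,0]},{"dp": [0,0,-0.004],"delta_rot": [0,0,0]},{"dp": [0.004,0,0],"delta_rot": [0,0,0]},{"dp": [0.004,0,0],"delta_rot": [0,0,0]},{"dp": [0.004,0,0],"delta_rot": [0,0,0]},{"dp": [0,0,0],"delta_rot": [0,0,0]},{"dp": [0,0,0],"delta_rot": [0,0,0]}]}}

```text
time: 13.9
eef_pos: [0.6067, 0.1774, 0.1608]
tcp_rot: [0.0, 0.081, 0.997, -0.0]
force: [0.7, -0.7, -1.6]
grip_width: 0.0084
grip_force: 88.1
```

```bash
python3 - <<'E'
from h import *
look(8)
E
```

```text
t 14.3 tcp [0.6069 0.1773 0.1607] yaw(tool y) 80.72 z [-0.  0. -1.] F [-0.88 -0.17 -1.52] w 0.0088 88.11972141265869
F x,y,z in eye axes [ 0.3  -0.2  -1.61]
eye in hook (nominal): [-0.0005  0.0006 -0.0402]
hook in cam 2085 x [-0.0192 -0.0139  0.0112] y [-0.005  -0.0002  0.0049] z [-0.0396  0.0354]
eye 562 x [0.0017 0.0021 0.0025 0.0825] y [-0.0244  0.0239]
```

Call:
{"method": "move_arm", "body": {"plan": [{"dp": [0.001,0,0],"delta_rot": [0,0,0]},{"dp": [0.001,0,0],"delta_rot": [0,0,0]},{"dp": [0.001,0,0],"delta_rot": [0,0,0]},{"dp": [0.001,0,0],"delta_rot": [0,0,0]},{"dp": [0.001,0,0],"delta_rot": [0,0,0]},{"dp": [0.001,0,0],"delta_rot": [0,0,0]},{"dp": [0,0,0],"delta_rot": [0,0,0]}]}}

```text
time: 15.0
eef_pos: [0.6011, 0.1783, 0.1609]
tcp_rot: [0.0, 0.081, 0.997, -0.0]
force: [2.6, 0.5, -3.5]
grip_width: 0.0082
grip_force: 88.1
```

```bash
python3 - <<'E'
from h import *
look(3)
E
```

```text
t 15.15 tcp [0.6011 0.1783 0.1608] yaw(tool y) 80.73 z [ 0. -0. -1.] F [ 3.47 -1.05 -2.94] w 0.0086 88.0940043926239
F x,y,z in eye axes [ 2.48 -0.49 -2.79]
eye in hook (nominal): [ 0.0054  0.0006 -0.0403]
hook in cam 2063 x [-0.0191 -0.014   0.0113] y [-0.0049 -0.0002  0.0049] z [-0.0395  0.034 ]
eye 403 x [0.0011 0.0016 0.0024 0.0833] y [-0.0241  0.0233]
```

Call:
{"method": "move_arm", "body": {"plan": [{"dp": [0.0002,0,0],"delta_rot": [0,0,0]},{"dp": [0.0002,0,0],"delta_rot": [0,0,0]},{"dp": [0.0002,0,0],"delta_rot": [0,0,0]},{"dp": [0.0002,0,0],"delta_rot": [0,0,0]}]}}

```text
time: 15.55
eef_pos: [0.6001, 0.1784, 0.1608]
tcp_rot: [0.0, 0.081, 0.997, 0.0]
force: [2.7, -0.7, -1.9]
grip_width: 0.0087
grip_force: 88.1
```

```bash
cat >> h.py <<'E'
def fx(n=3):
    F=[];p=[]
    for _ in range(n):
        w=eyes.snapshot('wrist'); s=sensors.read_state(); F.append(s['force']);p.append(s['eef_pos'])
    F=np.array(F); p=np.mean(p,0); P=cloud(w)
    g=w['img'].astype(int); m=(abs(P[...,2]-.1365)<.006)&(np.hypot(P[...,0]-.63,P[...,1]-.175)<.06)&(g[...,0]<g[...,2]*1.3); q=P[m]-[.6065,.178,.135]
    print('t',s['time'],'Fx',(F@X).round(1),'mean',(F@X).mean().round(2),'Fz',F[:,2].mean().round(2),'tcp X',((p-[.6065,.178,0])@X*1000).round(2),'z',p[2].round(4),'eye edge',(np.percentile(q@X,[2,10])*1000).round(2) if len(q) else '')
E
python3 -c "
from h import *
fx()"
```

```text
t 15.7 Fx [2.6 2.9 2.7] mean 2.72 Fz -2.54 tcp X -6.38 z 0.1608 eye edge [0.85 1.3 ]
```

Call:
{"method": "move_arm", "body": {"plan": [{"dp": [0.0002,0,0],"delta_rot": [0,0,0]},{"dp": [0.0002,0,0],"delta_rot": [0,0,0]},{"dp": [0.0002,0,0],"delta_rot": [0,0,0]},{"dp": [0.0002,0,0],"delta_rot": [0,0,0]},{"dp": [0.0002,0,0],"delta_rot": [0,0,0]}]}}

```text
time: 16.2
eef_pos: [0.5991, 0.1786, 0.1608]
tcp_rot: [0.0, 0.081, 0.997, -0.0]
force: [3.0, -0.0, -1.3]
grip_width: 0.0084
grip_force: 88.1
```

```bash
python3 -c "
from h import *
fx(2)"
```

```text
t 16.3 Fx [3.6 2.5] mean 3.06 Fz -2.19 tcp X -7.42 z 0.1608 eye edge [-0.53  0.3 ]
```

Call:
{"method": "move_arm", "body": {"plan": [{"dp": [0.0002,0,0],"delta_rot": [0,0,0]},{"dp": [0.0002,0,0],"delta_rot": [0,0,0]},{"dp": [0.0002,0,0],"delta_rot": [0,0,0]},{"dp": [0.0002,0,0],"delta_rot": [0,0,0]},{"dp": [0.0002,0,0],"delta_rot": [0,0,0]}]}}

```text
time: 16.8
eef_pos: [0.5981, 0.1788, 0.1608]
tcp_rot: [-0.0, 0.081, 0.997, -0.0]
force: [2.5, -0.9, -1.4]
grip_width: 0.0087
grip_force: 88.1
```

```bash
python3 -c "
from h import *
fx(2)"
```

```text
t 16.9 Fx [2.8 3.6] mean 3.17 Fz -1.91 tcp X -8.42 z 0.1608 eye edge [-1.39 -0.75]
```

Call:
{"method": "move_arm", "body": {"plan": [{"dp": [0.0004,0,0],"delta_rot": [0,0,0]},{"dp": [0.0004,0,0],"delta_rot": [0,0,0]},{"dp": [0.0004,0,0],"delta_rot": [0,0,0]},{"dp": [0.0002,0,0],"delta_rot": [0,0,0]},{"dp": [0.0002,0,0],"delta_rot": [0,0,0]},{"dp": [0.0002,0,0],"delta_rot": [0,0,0]}]}}

```text
time: 17.5
eef_pos: [0.5963, 0.1791, 0.1608]
tcp_rot: [0.0, 0.081, 0.997, 0.0]
force: [3.9, -0.4, -1.3]
grip_width: 0.0084
grip_force: 88.1
```

```bash
python3 -c "
from h import *
fx(2)"
```

```text
t 17.6 Fx [3.1 3. ] mean 3.09 Fz -1.23 tcp X -10.22 z 0.1608 eye edge [-3.12 -2.37]
```

Call:
{"method": "move_arm", "body": {"plan": [{"dp": [0.0002,0,0],"delta_rot": [0,0,0]},{"dp": [0.0002,0,0],"delta_rot": [0,0,0]},{"dp": [0.0002,0,0],"delta_rot": [0,0,0]},{"dp": [0.0002,0,0],"delta_rot": [0,0,0]},{"dp": [0.0002,0,0],"delta_rot": [0,0,0]}]}}

```text
time: 18.1
eef_pos: [0.5954, 0.1792, 0.1608]
tcp_rot: [0.0, 0.081, 0.997, 0.0]
force: [2.2, -1.4, -2.3]
grip_width: 0.0087
grip_force: 88.1
```

```bash
python3 -c "
from h import *
fx(2)"
```

```text
t 18.2 Fx [2.5 2.4] mean 2.49 Fz -2.12 tcp X -11.22 z 0.1608 eye edge [-4.27 -3.41]
```

Call:
{"method": "move_arm", "body": {"plan": [{"dp": [0.0002,0,0],"delta_rot": [0,0,0]},{"dp": [0.0002,0,0],"delta_rot": [0,0,0]},{"dp": [0.0002,0,0],"delta_rot": [0,0,0]},{"dp": [0.0002,0,0],"delta_rot": [0,0,0]},{"dp": [0.0002,0,0],"delta_rot": [0,0,0]}]}}

```text
time: 18.7
eef_pos: [0.5944, 0.1794, 0.1608]
tcp_rot: [0.0, 0.081, 0.997, -0.0]
force: [3.3, -1.6, -2.6]
grip_width: 0.0083
grip_force: 88.1
```

```bash
python3 -c "
from h import *
fx(2)"
```

```text
t 18.8 Fx [3.1 3.2] mean 3.15 Fz -2.35 tcp X -12.22 z 0.1608 eye edge [-5.16 -4.38]
```

Call:
{"method": "move_arm", "body": {"plan": [{"dp": [0.0002,0,0],"delta_rot": [0,0,0]},{"dp": [0.0002,0,0],"delta_rot": [0,0,0]},{"dp": [0.0002,0,0],"delta_rot": [0,0,0]},{"dp": [0.0002,0,0],"delta_rot": [0,0,0]},{"dp": [0.0002,0,0],"delta_rot": [0,0,0]}]}}

```text
time: 19.3
eef_pos: [0.5934, 0.1795, 0.1607]
tcp_rot: [-0.0, 0.081, 0.997, -0.0]
force: [3.5, -1.3, -1.8]
grip_width: 0.0084
grip_force: 88.1
```

```bash
python3 -c "
from h import *
fx(2)"
```

```text
t 19.4 Fx [2.2 2.4] mean 2.3 Fz -1.37 tcp X -13.24 z 0.1608 eye edge [-6.24 -5.39]
```

Call:
{"method": "move_arm", "body": {"plan": [{"dp": [0.0002,0,0],"delta_rot": [0,0,0]},{"dp": [0.0002,0,0],"delta_rot": [0,0,0]},{"dp": [0.0002,0,0],"delta_rot": [0,0,0]},{"dp": [0.0002,0,0],"delta_rot": [0,0,0]},{"dp": [0.0002,0,0],"delta_rot": [0,0,0]}]}}

```text
time: 19.9
eef_pos: [0.5924, 0.1797, 0.1608]
tcp_rot: [0.0, 0.081, 0.997, -0.0]
force: [3.2, -0.8, -1.9]
grip_width: 0.0087
grip_force: 88.1
```

```bash
python3 -c "
from h import *
fx(2)"
```

```text
t 20.0 Fx [2.8 2.6] mean 2.7 Fz -1.97 tcp X -14.22 z 0.1608 eye edge [-7.19 -6.36]
```

Call:
{"method": "move_arm", "body": {"plan": [{"dp": [0.0002,0,0],"delta_rot": [0,0,0]},{"dp": [0.0002,0,0],"delta_rot": [0,0,0]},{"dp": [0.0002,0,0],"delta_rot": [0,0,0]},{"dp": [0.0002,0,0],"delta_rot": [0,0,0]},{"dp": [0.0002,0,0],"delta_rot": [0,0,0]}]}}

```text
time: 20.5
eef_pos: [0.5914, 0.1799, 0.1608]
tcp_rot: [0.0, 0.081, 0.997, 0.0]
force: [3.0, -0.4, -2.4]
grip_width: 0.0089
grip_force: 88.1
```

```bash
python3 -c "
from h import *
fx(2)"
```

```text
t 20.6 Fx [2.8 3.7] mean 3.23 Fz -1.85 tcp X -15.23 z 0.1608 eye edge [-8.13 -7.42]
```

Call:
{"method": "move_arm", "body": {"plan": [{"dp": [0.0002,0,0],"delta_rot": [0,0,0]},{"dp": [0.0002,0,0],"delta_rot": [0,0,0]},{"dp": [0.0002,0,0],"delta_rot": [0,0,0]},{"dp": [0.0002,0,0],"delta_rot": [0,0,0]},{"dp": [0.0002,0,0],"delta_rot": [0,0,0]}]}}

```text
time: 21.1
eef_pos: [0.5904, 0.18, 0.1608]
tcp_rot: [-0.0, 0.081, 0.997, 0.0]
force: [3.1, -0.5, -1.5]
grip_width: 0.0086
grip_force: 88.1
```

```bash
python3 -c "
from h import *
fx(2)"
```

```text
t 21.2 Fx [2.6 3.2] mean 2.92 Fz -2.06 tcp X -16.23 z 0.1608 eye edge [-9.13 -8.32]
```

Call:
{"method": "move_arm", "body": {"plan": [{"dp": [0.0002,0,0],"delta_rot": [0,0,0]},{"dp": [0.0002,0,0],"delta_rot": [0,0,0]},{"dp": [0.0002,0,0],"delta_rot": [0,0,0]},{"dp": [0.0002,0,0],"delta_rot": [0,0,0]},{"dp": [0.0002,0,0],"delta_rot": [0,0,0]}]}}

```text
time: 21.7
eef_pos: [0.5894, 0.1802, 0.1608]
tcp_rot: [-0.0, 0.081, 0.997, 0.0]
force: [2.5, -0.1, -1.8]
grip_width: 0.0085
grip_force: 88.1
```

```bash
python3 -c "
from h import *
fx(2)"
```

```text
t 21.8 Fx [3.2 3.4] mean 3.32 Fz -1.49 tcp X -17.24 z 0.1608 eye edge [-10.12  -9.32]
```

Call:
{"method": "move_arm", "body": {"plan": [{"dp": [0.0002,0,0],"delta_rot": [0,0,0]},{"dp": [0.0002,0,0],"delta_rot": [0,0,0]},{"dp": [0.0002,0,0],"delta_rot": [0,0,0]},{"dp": [0.0002,0,0],"delta_rot": [0,0,0]},{"dp": [0.0002,0,0],"delta_rot": [0,0,0]}]}}

```text
time: 22.3
eef_pos: [0.5884, 0.1803, 0.1608]
tcp_rot: [-0.0, 0.081, 0.997, -0.0]
force: [2.4, 0.1, -2.4]
grip_width: 0.0087
grip_force: 88.1
```

```bash
python3 -c "
from h import *
fx(2)"
```

```text
t 22.4 Fx [2.5 2.6] mean 2.55 Fz -2.26 tcp X -18.23 z 0.1608 eye edge [-10.99 -10.23]
```

Call:
{"method": "move_arm", "body": {"plan": [{"dp": [0.0002,0,0],"delta_rot": [0,0,0]},{"dp": [0.0002,0,0],"delta_rot": [0,0,0]},{"dp": [0.0002,0,0],"delta_rot": [0,0,0]},{"dp": [0.0002,0,0],"delta_rot": [0,0,0]},{"dp": [0.0002,0,0],"delta_rot": [0,0,0]}]}}

```text
time: 22.9
eef_pos: [0.5876, 0.1805, 0.1608]
tcp_rot: [0.0, 0.081, 0.997, -0.0]
force: [3.5, -0.6, -3.6]
grip_width: 0.0082
grip_force: 88.1
```

```bash
python3 -c "
from h import *
fx(2)"
```

```text
t 23.0 Fx [4.5 4.8] mean 4.66 Fz -2.48 tcp X -19.06 z 0.1608 eye edge [-11.83 -10.97]
```

The front stop has been reached and the force is rising; I use finer steps now.

Call:
{"method": "move_arm", "body": {"plan": [{"dp": [0.0001,0,0],"delta_rot": [0,0,0]},{"dp": [0.0001,0,0],"delta_rot": [0,0,0]},{"dp": [0.0001,0,0],"delta_rot": [0,0,0]},{"dp": [0,0,0],"delta_rot": [0,0,0]}]}}

```text
time: 23.4
eef_pos: [0.5875, 0.1805, 0.1608]
tcp_rot: [0.0, 0.081, 0.997, -0.0]
force: [5.9, -1.8, -4.1]
grip_width: 0.0088
grip_force: 88.1
```

```bash
python3 -c "
from h import *
fx(5)"
```

```text
t 23.65 Fx [5.8 5.9 5.2 6.3 5.5] mean 5.75 Fz -3.17 tcp X -19.21 z 0.1608 eye edge [-11.85 -11.13]
```

Call:
{"method": "move_arm", "body": {"plan": [{"dp": [0.0001,0,0],"delta_rot": [0,0,0]},{"dp": [0.0001,0,0],"delta_rot": [0,0,0]},{"dp": [0.0001,0,0],"delta_rot": [0,0,0]},{"dp": [0.0001,0,0],"delta_rot": [0,0,0]},{"dp": [0.0001,0,0],"delta_rot": [0,0,0]},{"dp": [0,0,0],"delta_rot": [0,0,0]}]}}

```text
time: 24.25
eef_pos: [0.5873, 0.1805, 0.1608]
tcp_rot: [0.001, 0.081, 0.997, -0.0]
force: [8.1, -1.4, -5.1]
grip_width: 0.0086
grip_force: 88.0
```

```bash
python3 -c "
from h import *
fx(7)"
```

```text
t 24.6 Fx [7.3 7.1 6.  7.3 7.4 8.2 8.2] mean 7.38 Fz -4.22 tcp X -19.38 z 0.1608 eye edge [-11.83 -11.18]
```

About 7.7 N net; hold it for a second.

Call:
{"method": "move_arm", "body": {"plan": [{"dp": [0,0,0],"delta_rot": [0,0,0]},{"dp": [0,0,0],"delta_rot": [0,0,0]},{"dp": [0,0,0],"delta_rot": [0,0,0]},{"dp": [0,0,0],"delta_rot": [0,0,0]},{"dp": [0,0,0],"delta_rot": [0,0,0]},{"dp": [0,0,0],"delta_rot": [0,0,0]},{"dp": [0,0,0],"delta_rot": [0,0,0]},{"dp": [0,0,0],"delta_rot": [0,0,0]}]}}

```text
time: 25.4
eef_pos: [0.5873, 0.1805, 0.1608]
tcp_rot: [0.001, 0.081, 0.997, -0.0]
force: [7.5, -1.1, -3.9]
grip_width: 0.0084
grip_force: 88.0
```

```bash
python3 -c "
from h import *
fx(5)"
```

```text
t 25.65 Fx [8.1 7.2 7.7 7.4 7.4] mean 7.58 Fz -4.21 tcp X -19.37 z 0.1608 eye edge [-11.88 -11.15]
```

Call:
{"method": "move_arm", "body": {"plan": [{"dp": [-0.002,0,0],"delta_rot": [0,0,0]},{"dp": [-0.004,0,0],"delta_rot": [0,0,0]},{"dp": [-0.004,0,0],"delta_rot": [0,0,0]},{"dp": [0,0,0.005],"delta_rot": [0,0,0]},{"dp": [0,0,0.005],"delta_rot": [0,0,0]},{"dp": [0,0,0.003],"delta_rot": [0,0,0]},{"dp": [0,0,0],"delta_rot": [0,0,0]}]}}

```text
time: 26.35
eef_pos: [0.5961, 0.179, 0.1471]
tcp_rot: [-0.001, 0.081, 0.997, -0.0]
force: [0.4, 0.9, -1.3]
grip_width: 0.0086
grip_force: 88.1
```

```bash
python3 -c "
from h import *
fx(4)"
```

```text
t 26.55 Fx [-0.4 -0.1  0.1 -0.3] mean -0.16 Fz -1.54 tcp X -10.09 z 0.1478 eye edge [-11.74 -10.8 ]
```

Call:
{"method": "move_arm", "body": {"plan": [{"dp": [0,0,0.001],"delta_rot": [0,0,0]},{"dp": [0,0,0.0005],"delta_rot": [0,0,0]},{"dp": [0,0,0.0005],"delta_rot": [0,0,0]},{"dp": [0,0,0.0005],"delta_rot": [0,0,0]},{"dp": [0,0,0.0005],"delta_rot": [0,0,0]},{"dp": [0,0,0],"delta_rot": [0,0,0]}]}}

```text
time: 27.15
eef_pos: [0.5966, 0.1791, 0.1452]
tcp_rot: [0.0, 0.081, 0.997, 0.0]
force: [-1.1, 0.0, 5.2]
grip_width: 0.0086
grip_force: 89.2
```

```bash
python3 -c "
from h import *
fx(4)"
```

```text
t 27.35 Fx [-2.3 -1.7 -1.6 -2.6] mean -2.04 Fz 5.42 tcp X -9.9 z 0.1451 eye edge [-11.89 -10.95]
```

Call:
{"method": "move_arm", "body": {"plan": [{"dp": [0,0,-0.0005],"delta_rot": [0,0,0]},{"dp": [0,0,0],"delta_rot": [0,0,0]},{"dp": [0,0,0],"delta_rot": [0,0,0]}]}}

```text
time: 27.65
eef_pos: [0.5966, 0.179, 0.1453]
tcp_rot: [0.0, 0.081, 0.997, 0.0]
force: [-1.9, 0.5, 2.1]
grip_width: 0.0082
grip_force: 88.9
```

```bash
python3 -c "
from h import *
fx(4)
s=snap('scene'); i=s['img'][:,:,::-1]; cv2.imwrite('pics/s6.png',cv2.resize(i[180:280,280:400],None,fx=5,fy=5,interpolation=cv2.INTER_CUBIC))"
```

```text
t 27.85 Fx [-1.  -0.8 -0.1 -1.3] mean -0.82 Fz 1.7 tcp X -9.95 z 0.1453 eye edge [-11.86 -10.96]
```

View pics/s6.png

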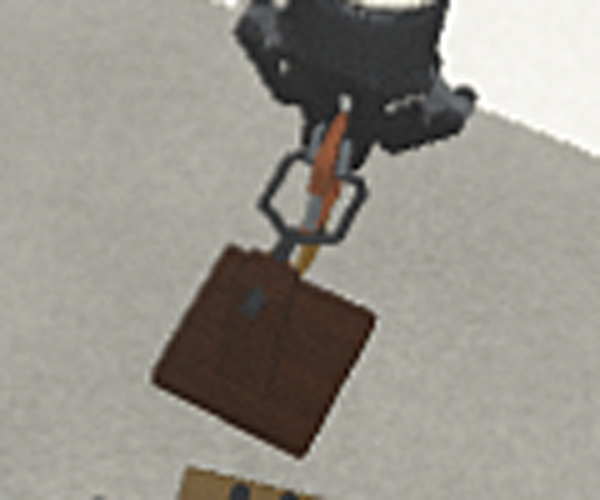

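The crop shows the hook (330,165) threaded through the eye loop (315,195), the steel gate shut inside the loop at (312,212), the tag hanging below and the pads still on the crown. Release it gently.

Call:
{"method": "move_arm", "body": {"plan": [{"dp": [0,0,0],"delta_rot": [0,0,0]},{"dp": [0,0,0],"delta_rot": [0,0,0]},{"dp": [0,0,0],"delta_rot": [0,0,0]},{"dp": [0,0,0],"delta_rot": [0,0,0]},{"dp": [0,0,0],"delta_rot": [0,0,0]},{"dp": [0,0,0],"delta_rot": [0,0,0]}], "hand": 0.5}}

```text
time: 28.5
eef_pos: [0.5965, 0.179, 0.1453]
tcp_rot: [-0.0, 0.081, 0.997, -0.0]
force: [0.4, -0.2, -0.2]
grip_width: 0.0426
grip_force: 0.0
```

Call:
{"method": "move_arm", "body": {"plan": [{"dp": [0,0,-0.01],"delta_rot": [0,0,0]},{"dp": [0,0,-0.02],"delta_rot": [0,0,0]},{"dp": [0,0,-0.03],"delta_rot": [0,0,0]},{"dp": [0,0,-0.04],"delta_rot": [0,0,0]},{"dp": [0,0,-0.04],"delta_rot": [0,0,0]},{"dp": [0,0,-0.03],"delta_rot": [0,0,0]},{"dp": [0,0,0],"delta_rot": [0,0,0]},{"dp": [0,0,0],"delta_rot": [0,0,0]},{"dp": [0,0,0],"delta_rot": [0,0,0]},{"dp": [0,0,0],"delta_rot": [0,0,0]}]}}

```text
time: 29.5
eef_pos: [0.5962, 0.1789, 0.3145]
tcp_rot: [-0.001, 0.081, 0.997, -0.0]
force: [-0.1, -0.1, -0.9]
grip_width: 0.0425
grip_force: 0.0
```

```bash
python3 -c "
from h import *
st(); 
w=snap('wrist')
def hk(w):
    P=cloud(w); g=w['img'].astype(int); m=(g[...,0]>g[...,2]*1.7)&(np.hypot(P[...,0]-.597,P[...,1]-.179)<.07)&(P[...,2]>.1)&(P[...,2]<.2); q=P[m]-[.6065,.178,0]
    print(len(q),'x',np.percentile(q@X,[1,50,99]).round(4),'y',np.percentile(q@Y,[1,50,99]).round(4),'z',np.percentile(q[:,2],[1,99]).round(4))
hk(w); [snap('wrist') for _ in range(8)]; w=snap('wrist'); hk(w)
i=w['img'][:,:,::-1]; a=cv2.resize(i[90:290,200:360],(480,600),interpolation=cv2.INTER_CUBIC)
cv2.imwrite('pics/w7.png',a)"
```

```text
t 29.5 tcp [0.5962 0.1789 0.3145] yaw(tool y) 80.73 z [-0.002 -0.    -1.   ] F [-0.09 -0.07 -0.93] w 0.0425 0.0
611 x [-0.0288 -0.0096  0.0597] y [-0.0126 -0.0003  0.0115] z [0.1015 0.1758]
605 x [-0.0288 -0.009   0.0594] y [-0.013  -0.0012  0.0116] z [0.1018 0.1758]
```

View pics/w7.png

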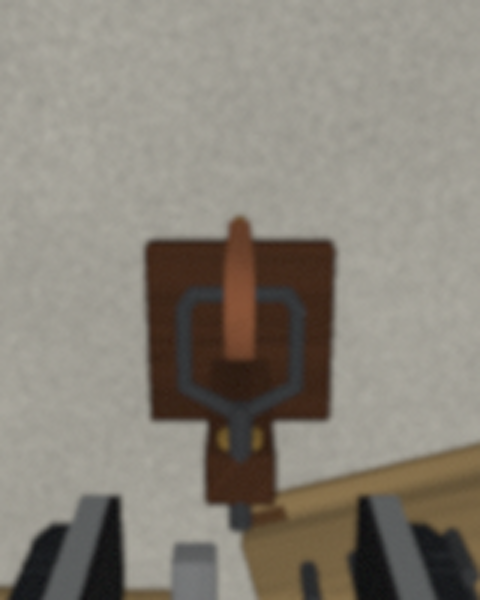

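The hook hangs across the front bar (240,290), upright, with the gripper clear above. I let it settle before handing in.

Call:
{"method": "move_arm", "body": {"plan": [{"dp": [0,0,0],"delta_rot": [0,0,0]},{"dp": [0,0,0],"delta_rot": [0,0,0]},{"dp": [0,0,0],"delta_rot": [0,0,0]},{"dp": [0,0,0],"delta_rot": [0,0,0]},{"dp": [0,0,0],"delta_rot": [0,0,0]},{"dp": [0,0,0],"delta_rot": [0,0,0]},{"dp": [0,0,0],"delta_rot": [0,0,0]},{"dp": [0,0,0],"delta_rot": [0,0,0]},{"dp": [0,0,0],"delta_rot": [0,0,0]},{"dp": [0,0,0],"delta_rot": [0,0,0]}]}}

```text
time: 31.0
eef_pos: [0.5966, 0.179, 0.3153]
tcp_rot: [0.0, 0.081, 0.997, -0.0]
force: [-0.4, -1.0, -0.8]
grip_width: 0.0429
grip_force: 0.0
```

```bash
python3 -c "
from h import *
def f():
    w=eyes.snapshot('wrist'); g=w['img'].astype(int)[130:230,250:310]; v,u=np.nonzero((g[...,0]>g[...,2]*1.6)&(g[...,0]>75)); return [round(x,2) for x in (len(u),u.mean(),v.mean(),v.min(),v.max())]
for _ in range(20): 
    a=f()
    if _%2==0: print(a)
st()"
```

```text
[489, np.float64(29.38), np.float64(57.69), np.int64(33), np.int64(79)]
[487, np.float64(29.36), np.float64(57.67), np.int64(33), np.int64(79)]
[485, np.float64(29.36), np.float64(57.62), np.int64(33), np.int64(79)]
[487, np.float64(29.34), np.float64(57.72), np.int64(33), np.int64(79)]
[489, np.float64(29.36), np.float64(57.71), np.int64(33), np.int64(79)]
[487, np.float64(29.36), np.float64(57.7), np.int64(33), np.int64(79)]
[488, np.float64(29.37), np.float64(57.72), np.int64(33), np.int64(79)]
[487, np.float64(29.36), np.float64(57.67), np.int64(33), np.int64(79)]
[489, np.float64(29.34), np.float64(57.66), np.int64(33), np.int64(79)]
[489, np.float64(29.38), np.float64(57.69), np.int64(33), np.int64(79)]
t 32.0 tcp [0.5965 0.179  0.3153] yaw(tool y) 80.73 z [ 0.  0. -1.] F [0.58 0.61 0.03] w 0.0429 0.0
```

At rest.

```bash
python3 -c "
from rig import arm
print(arm.finish_job())"
```

```text
the job is handed in; nothing more can be done
None
```

The hook is clipped onto the eye's bar, was pull-tested on the shut gate at about 7.7 N for over a second, and hung at rest by its crook with the gripper clear when I handed the job in at about 32 s; no verdict was returned.

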